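# Refill the label dispenser in a hospital pharmacy

### The job

The label dispenser has run empty. Take its spindle out of the two forks by the blue grip, run the rod through both yellow label rolls standing in their rack, lift the two off together, and hang the loaded spindle back in the two forks with both yellow rolls hanging between them.

Things in the scene. Friction and masses are not known exactly. Their poses are not given: they have to be found in the camera images.
- spindle: Spindle, 60 g: flat blue grip 50 mm long (y), 20 thick (x), 30 high (z); origin at the grip's centre. From its +y end runs a 10 mm aluminium rod, axis parallel to y and 5 mm above the origin, bare from y = 25 to 169 mm, then an 18 mm end button to y = 175. Starts level in the dispenser's forks, grip outside them on the robot's right (-y).
- dispenser: Fixed label dispenser: grey base 110 x 150 mm, 20 high; two 8 mm thick aluminium V forks at y = +-52.5 mm, sides at 45 degrees, 54 mm wide at the tips, 112 mm up. Origin under the base's middle at table height, y along the hung rod. A seated rod's axis is 92 mm up over x = 0, spindle origin at (0, -97.5, 87) mm; rolls hang with centres 17 mm below the axis.
- yellow_roll_1: Yellow label roll on edge in a grey rack, 60 g: ring 76 mm across, 24 wide, hole 44. Origin at the hole's centre, about 61 mm up; y along the level hole axis, away from the dispenser. It is the nearer of the pair to the dispenser. Rack 100 mm wide, 80 long; posts 68 mm high stand 28 to 38 mm either side of the hole axis, so rod and rolls pass between. A like rack holds unwanted red rolls.
- yellow_roll_2: The other yellow label roll, same size (76 mm across, 24 wide, hole 44, 60 g), about 33 mm farther along +y in the same rack, holes in line, so one level rod goes through both. Origin at the hole's centre, about 61 mm up; y along the hole axis. The rolls stand free in their slots and lift straight up.
Not all that is in view belongs to the job. Leave any purple look-alike of the yellow_roll_2 alone.

How it is judged (in metres and radians):
On the way:
1. both yellow rolls are on the spindle's rod and lifted together clear of the rack (their centres more than 90 mm above the table) (y of yellow_roll_1 in the frame of spindle between 0.03 and 0.165 m and x of yellow_roll_1 in the frame of spindle between -0.025 and 0.025 m and z of yellow_roll_1 in the frame of spindle between -0.035 and 0.025 m and y of yellow_roll_2 in the frame of spindle between 0.03 and 0.165 m and x of yellow_roll_2 in the frame of spindle between -0.025 and 0.025 m and z of yellow_roll_2 in the frame of spindle between -0.035 and 0.025 m and height (world z) of each of yellow_roll_1, yellow_roll_2 above 0.09 m), for 0.2 s.
At the end, for the whole second after the job is handed in: Spindle at rest in both forks, grip outside the -y fork: within 12 mm across, 20 mm along and 15 mm in height of its seated place, within 0.12 rad. Both yellow rolls hang at rest on the rod between the forks: centres within 25 mm in x and 45 mm in y of the middle, 60 to 90 mm up (x of spindle in the frame of dispenser between -0.012 and 0.012 m and y of spindle in the frame of dispenser between -0.12 and -0.075 m and z of spindle in the frame of dispenser between 0.072 and 0.102 m and angle between the y axis of spindle and the y axis of dispenser, either way round below 0.12 rad and x of yellow_roll_1 in the frame of dispenser between -0.025 and 0.025 m and y of yellow_roll_1 in the frame of dispenser between -0.045 and 0.045 m and z of yellow_roll_1 in the frame of dispenser between 0.06 and 0.09 m and linear speed of each of yellow_roll_1, yellow_roll_2, spindle below 0.05 m/s and x of yellow_roll_2 in the frame of dispenser between -0.025 and 0.025 m and y of yellow_roll_2 in the frame of dispenser between -0.045 and 0.045 m and z of yellow_roll_2 in the frame of dispenser between 0.06 and 0.09 m); the robot touches nothing.
It also fails if it takes over 54 s, if anything falls off the work surface, if the arm or the gripper's body presses on something with over 40 N, if the wrist force passes 120 N, or if a joint passes its speed limit or range.

### The arm

A 6-joint arm with a two-finger parallel gripper is mounted at the origin on the work surface. World frame = base frame: x ahead of the robot, y to its left, z up, the work surface at z = 0. Lengths are in mm, angles in rad, forces in N, time in s.
With the tool pointing down it reaches from about 325 to 775 mm from the base axis. Payload 9.3 kg.
Tool frame: the origin (TCP) lies between the finger pads; the fingertips stand 22 mm ahead of it and the grasp point (between the pads) lies 3 mm ahead of it (env.tips_ahead is the distance from the TCP to the fingertips, in mm); z points along the fingers, y is the direction in which the jaws open and shut (so a half turn about z gives the same grasp; the last joint's range is limited). The gripper opens to 85 mm and grips with 20 to 120 N. Pads are 22 mm wide; open, the fingers measure 114 mm over their backs; the gripper's body (76 mm by 85 mm) begins 54 mm behind the grasp point. The pads swing forward as they close: fully open they stand 13 mm farther back than shut.
Start: joints at [-1.259, 0.259, 0.021, 1.334, 0, 1.418], TCP at [246.527, -491.651, 253.279] pointing down, gripper open.
Joint ranges: [-3.04, 3.04], [-0.91, 1.82], [-1.04, 1.36], [-1.92, 1.95], [-1.52, 1.45], [-3.14, 3.14]. Speed limits (rad/s): [2.22, 2.22, 2.79, 3.14, 3.14, 3.14].

### API

Orientations are given as a unit quaternion [w, x, y, z].
In Python, from station import env, fingers, ik, sensors, get_image, order gives the robot as it stands. Calls block until the motion is done:
- env.goto(position, orientation): joint-space move of the TCP to a pose.
- env.movel(position, ori=None, max_speed=150, threshold=None): straight line of the TCP; ori=None keeps the orientation; max_speed is the mean speed in mm/s. With threshold (N) it stops when the force on the tool has changed by that much, and returns True; else False.
- env.move_joints(angles): joint-space move.
- fingers.grip(opening, newtons=None): opening from 0.0 (shut) to 1.0 (fully open); newtons is the grip in N (None keeps the last); returns when the fingers have stopped.
- env.wait(seconds).
- ik(position, orientation): joint angles nearest the present ones, or None.
- sensors.sense(): the state.
- get_image(name): name is "scene" or "top" or "wrist"; returns a dict with "image" (420x560x3 uint8, red, green, blue), "mtx" (3x3 intrinsics, pixels), "extrinsics" (4x4, takes a point from camera to world coordinates); the wrist camera has in their place "mount" (4x4, takes a point from camera to tool coordinates, whose origin is the TCP and whose axes are the flange's). Camera axes: x right, y up, looking along -z (the intrinsics and any distortion apply to the point x, -y, -z); pixel columns grow to the right and rows downward; lengths in mm; the calibration is good to about 2 mm. A picture is of the moment at which its call begins: read the wrist's pose just before it. There is no depth.
A pose or a line that the arm cannot do raises env.PlanningError and nothing moves.
- order.close_job(): hands the job in, once; it reports no verdict.
The state is a dict: "clock": time; "q": joint angles; "qvel": joint speeds; "effort": joint torques, N m; "position": TCP position; "orientation": TCP orientation; "ft_force": force on the tool from outside, world axes, zero at the start; "wrist_torque": the same for the moment, N m; "width": opening from 0.0 (shut) to 1.0 (fully open).
Only numpy, scipy, OpenCV 4.12 (cv2) and the standard library are available. Lean on these libraries where they do the work, as an engineer would, in place of code of your own. Each camera call takes 0.05 s, during which the arm holds its last target.

## Working session

There is one attempt and no reset: what is moved stays moved. The work goes in short steps, each a Python script; the robot and the scene stay as the last script left them, time stands still between calls to the robot, and variables do not carry over. Pictures are saved under pics/ and viewed, and the job is handed in when it is done.

```bash
ls; mkdir -p pics
python3 - <<'E'
from station import env, fingers, ik, sensors, get_image, order
import cv2
for n in ["scene","top"]:
    d=get_image(n); cv2.imwrite(f"pics/{n}0.png",cv2.cvtColor(d["image"],cv2.COLOR_RGB2BGR)); print(n,[k for k in d],d["mtx"].round(1).tolist(),d["extrinsics"].round(3).tolist())
d=get_image("wrist");print([k for k in d],d["mtx"].round(1).tolist(),d["mount"].round(3).tolist())
cv2.imwrite(f"pics/wrist0.png",cv2.cvtColor(d["image"],cv2.COLOR_RGB2BGR))
print(sensors.sense())
E
```

```text
pics
scene ['image', 'mtx', 'extrinsics'] [[418.9, 0.0, 278.8], [0.0, 418.9, 206.8], [0.0, 0.0, 1.0]] [[-0.796, -0.46, 0.394, 1051.358], [0.606, -0.596, 0.527, 640.739], [-0.008, 0.658, 0.753, 922.162], [0.0, 0.0, 0.0, 1.0]]
top ['image', 'mtx', 'extrinsics'] [[506.7, 0.0, 280.3], [0.0, 506.7, 208.4], [0.0, 0.0, 1.0]] [[-0.028, 0.995, -0.096, 456.078], [-0.999, -0.026, 0.02, 46.372], [0.017, 0.096, 0.995, 1311.454], [0.0, 0.0, 0.0, 1.0]]
['image', 'mtx', 'mount'] [[321.6, 0.0, 280.3], [0.0, 321.6, 212.5], [0.0, 0.0, 1.0]] [[-0.0, 0.962, 0.272, 68.88], [1.0, 0.001, -0.001, -0.98], [-0.001, 0.272, -0.962, -119.566], [0.0, 0.0, 0.0, 1.0]]
{'clock': 0.15, 'q': array([-1.25857634e+00,  2.59048215e-01,  2.09502113e-02,  1.33370984e+00,
       -1.12140429e-05,  1.41819198e+00]), 'qvel': array([ 0.00104883, -0.00315364,  0.00331035,  0.00046439,  0.00020717,
       -0.00124143]), 'effort': array([ 2.64266913e-03, -5.55970395e+01,  3.44661999e+01,  1.12915403e-02,
       -1.41529090e-04, -7.50427603e-06]), 'position': array([ 246.4776874 , -491.46572212,  252.81856157]), 'orientation': array([-5.03702955e-04,  9.73113517e-01,  2.30325480e-01, -4.59099238e-05]), 'ft_force': array([-0.02248301, -0.47805065,  0.11060979]), 'wrist_torque': array([-0.05505506,  0.01156102, -0.02826422]), 'width': 1.0031998608443409}
```

View pics/scene0.png

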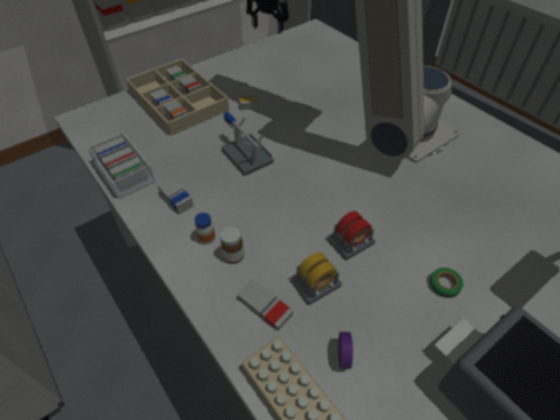

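View pics/top0.png

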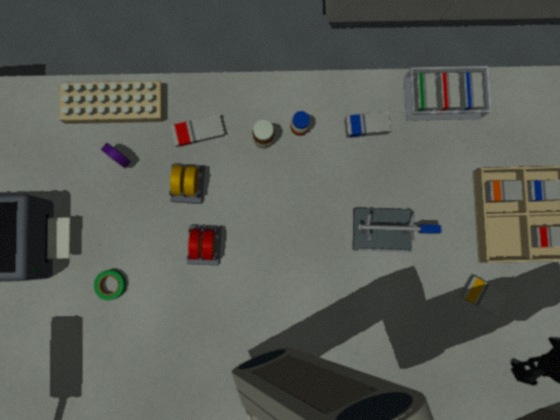

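View pics/wrist0.png

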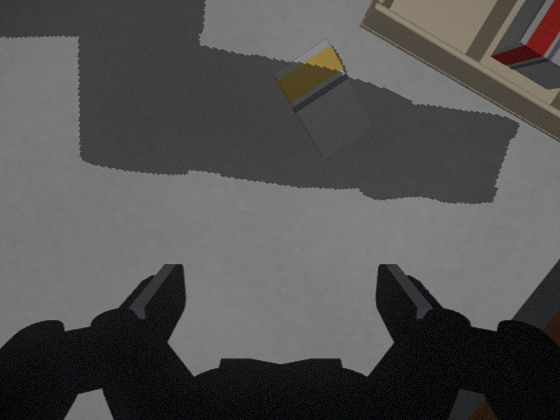

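Top view (image up = +x, right = −y): the dispenser with spindle is at about (385,228), blue grip at (430,229). The candidates are yellow rolls in a rack (184,180), red rolls in a rack (203,244) which are unwanted, a purple roll (115,155) to leave alone, and a green ring (110,284). The yellow pair fits, and roll_1 is its right-hand roll (col ~192), nearer the dispenser. Enlarged crops next.

```bash
cat > h.py <<'E'
from station import env, fingers, ik, sensors, get_image, order
import cv2, numpy as np
from scipy.spatial.transform import Rotation as R
def rot(q): return R.from_quat([q[1],q[2],q[3],q[0]])
def cam(name):
    s=sensors.sense(); d=get_image(name)
    if name=="wrist":
        T=np.eye(4);T[:3,:3]=rot(s["orientation"]).as_matrix();T[:3,3]=s["position"]
        E=T@d["mount"]
    else: E=d["extrinsics"]
    return d["image"],d["mtx"],E
def px2w(K,E,u,v,z):
    r=E[:3,:3]@np.array([(u-K[0,2])/K[0,0],-(v-K[1,2])/K[1,1],-1]); o=E[:3,3]
    return o+r*(z-o[2])/r[2]
def w2px(K,E,p):
    c=E[:3,:3].T@(np.array(p,float)-E[:3,3]); return np.array([K[0,2]+K[0,0]*c[0]/-c[2],K[1,2]-K[1,1]*c[1]/-c[2]])
def save(n,im): cv2.imwrite(f"pics/{n}.png",cv2.cvtColor(im,cv2.COLOR_RGB2BGR))
def down(yaw):
    # tool z down; tool y (jaw dir) = horizontal; yaw=0 -> jaws along world x. yaw: rod angle from +y (about z)
    c,s=np.cos(yaw),np.sin(yaw)
    y=np.array([c,s,0]);z=np.array([0,0,-1.]);x=np.cross(y,z)
    q=R.from_matrix(np.c_[x,y,z]).as_quat(); return np.array([q[3],q[0],q[1],q[2]])
E
python3 - <<'E'
from h import *
im,K,E=cam("top")
for n,(u,v,z) in dict(r1=(193,181,99),r2=(176,181,99),gripc=(430,229,102),rodfar=(366,226,92),rodnear=(412,228,92),basec=(383,229,20)).items(): print(n,px2w(K,E,u,v,z).round(1))
a=cv2.resize(im[140:220,145:225],None,fx=5,fy=5,interpolation=cv2.INTER_CUBIC)
b=cv2.resize(im[190:270,345:445],None,fx=4,fy=5,interpolation=cv2.INTER_CUBIC)
save("crop",np.hstack([a,b]))
E
```

```text
r1 [644.8 230.6  99. ]
r2 [645.9 271.4  99. ]
gripc [ 513.4 -335.8  102. ]
rodfar [ 525.4 -183.9   92. ]
rodnear [ 517.5 -295.3   92. ]
basec [ 520.6 -240.8   20. ]
```

View pics/crop.png

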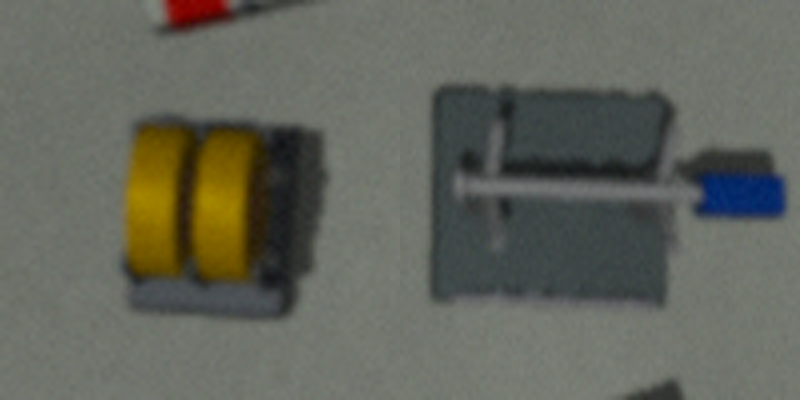

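Confirmed: the crop shows two yellow rolls side by side in a grey rack, and the spindle in the forks with the blue grip on the −y side. Next, wrist views over both.

Run:
```python
from h import *
print(sensors.sense()["clock"])
env.goto([518,-290,230],down(0))
im,K,E=cam("wrist"); save("w1",im); np.savez("w1.npz",K=K,E=E); s=sensors.sense(); print(s["clock"],s["q"].round(2))
for p in [(644,250)]:
    j=ik([645,150,200],down(0)); print(j)
```

```text
0.2
1.5333 [-0.65  0.34  0.08  1.31 -0.    0.92]
[0.10191536 0.46946514 0.2082872  1.30961839 0.         1.67271168]
```

View pics/w1.png

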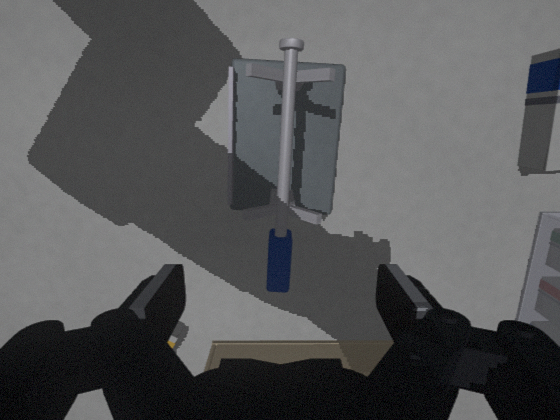

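The wrist view shows the grip from (281,230) to (279,291), rod running to the button at (291,44), and the base corners at (233,60), (345,66), (331,213), (231,208).

Run:
```python
from h import *
im=cv2.cvtColor(cv2.imread("pics/w1.png"),cv2.COLOR_BGR2RGB);d=np.load("w1.npz");K,E=d["K"],d["E"]
# fit by reprojection: dispenser x,y,yaw -> 
pts=dict(gN=(281,230,102),gF=(278.5,291,102),rodbtn=(291,44,92),rod2=(282,225,92),b1=(233,60,20),b2=(345,66,20),b3=(331,213,20),b4=(231,208,20))
P={k:px2w(K,E,*v) for k,v in pts.items()}
for k in P: print(k,P[k].round(1))
a=P["rodbtn"]-P["rod2"]; print("yaw rod",np.arctan2(-a[0],a[1]))
print("base c",np.mean([P[k] for k in("b1","b2","b3","b4")],0), "yaw",[np.arctan2(-(P[i]-P[j])[0],(P[i]-P[j])[1]) for i,j in(("b1","b4"),("b2","b3"))])
hsv=cv2.cvtColor(im,cv2.COLOR_RGB2HSV);m=cv2.inRange(hsv,(105,120,30),(130,255,255));m[:, :250]=0;m[:,310:]=0;m[:200]=0
ys,xs=np.nonzero(m);print(xs.mean(),ys.mean(),ys.min(),ys.max(),cv2.minAreaRect(np.c_[xs,ys].astype(np.float32)))
```

```text
gN [ 517.6 -306.2  102. ]
gF [ 515.3 -361.6  102. ]
rodbtn [ 525.1 -167.3   92. ]
rod2 [ 518.4 -305.2   92. ]
b1 [ 473.  -165.7   20. ]
b2 [ 578.4 -171.2   20. ]
b3 [ 571.1 -315.4   20. ]
b4 [ 464.7 -309.6   20. ]
yaw rod -0.04823860212854539
base c [ 521.77751787 -240.46040108   20.        ] yaw [np.float64(-0.0573360573076728), np.float64(-0.05083035951578677)]
278.6497263487099 262.17435496481625 229 291 ((278.69842529296875, 260.3249206542969), (22.76807403564453, 61.94164276123047), 3.5763344764709473)
```

Rod yaw is −0.05 rad. The grip centre by the wrist is (516.8, −337), and by the top camera it is (513.4, −336), which agrees. Now the rolls.

Run:
```python
from h import *
env.goto([645,180,230],down(0))
im,K,E=cam("wrist"); save("w2",im); np.savez("w2.npz",K=K,E=E); print(sensors.sense()["clock"], E.round(2).tolist())
```

```text
3.3583 [[1.0, 0.0, -0.0, 644.8], [-0.0, 0.96, 0.27, 248.65], [0.0, -0.27, 0.96, 349.63], [0.0, 0.0, 0.0, 1.0]]
```

View pics/w2.png

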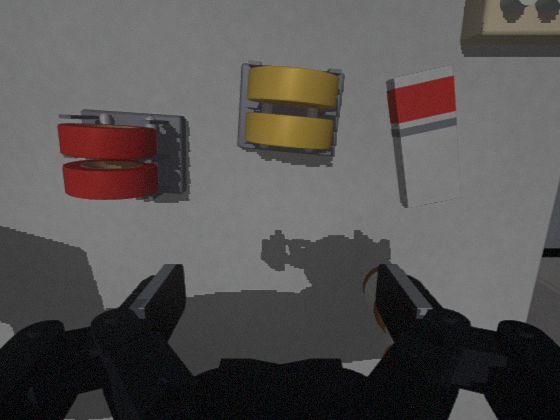

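Wrist view: roll_1 is centred near (289,130) and roll_2 near (293,87), in a rack with corners about (243,64), (343,70), (332,157), (238,147). I'll fit a two-cylinder model to the yellow mask.

```bash
cat > fit.py <<'E'
from h import *
from scipy.optimize import minimize
def fit(im,K,E,x0,z=61,box=None,pitch=33):
    hsv=cv2.cvtColor(im,cv2.COLOR_RGB2HSV);m=cv2.inRange(hsv,(15,120,40),(35,255,255))
    if box: k=np.zeros_like(m);k[box[1]:box[3],box[0]:box[2]]=255;m&=k
    S=4; M=cv2.resize(m,None,fx=S,fy=S,interpolation=cv2.INTER_LINEAR)>127
    t=np.linspace(0,2*np.pi,48)
    def rend(p):
        x,y,yaw,pit=p; a=np.array([-np.sin(yaw),np.cos(yaw),0]);b=np.array([np.cos(yaw),np.sin(yaw),0]);o=np.zeros(M.shape,np.uint8)
        for s in(-.5,.5):
            c=np.array([x,y,z])+a*s*pit
            P=[w2px(K,E,c+a*w+38*(b*np.cos(q)+np.array([0,0,1])*np.sin(q))) for w in(-12,12) for q in t]
            H=cv2.convexHull((np.array(P)*S+S/2-.5).astype(np.float32)).round().astype(int)
            cv2.fillConvexPoly(o,H,1)
        return o>0
    f=lambda p:1-(rend(p)&M).sum()/(rend(p)|M).sum()
    r=minimize(f,x0,method="Nelder-Mead",options=dict(initial_simplex=[np.array(x0)]+[np.array(x0)+d for d in np.diag([6,6,.08,3])],xatol=.01,fatol=1e-5))
    o=im.copy(); e=cv2.resize(rend(r.x).astype(np.uint8),(560,420)); c,_=cv2.findContours(e,0,1);cv2.drawContours(o,c,-1,(0,255,255),1)
    return r.x,r.fun,o
E
python3 - <<'E'
from fit import *
im=cv2.cvtColor(cv2.imread("pics/w2.png"),cv2.COLOR_BGR2RGB);d=np.load("w2.npz")
p,f,o=fit(im,d["K"],d["E"],[645,250,-.05,33],box=(220,50,360,165));print(p.round(3),f)
save("fit2",cv2.resize(o[40:180,210:370],None,fx=4,fy=4))
im,K,E=cam("top"); p,f,o=fit(im,K,E,[645,250,-.05,33],box=(160,150,215,215));print(p.round(3),f)
E
```

```text
[ 6.53323e+02  2.57747e+02 -9.10000e-02  3.30160e+01] 0.07656978405921366
[ 6.45e+02  2.50e+02 -5.00e-02  3.30e+01] 1.0
```

View pics/fit2.png

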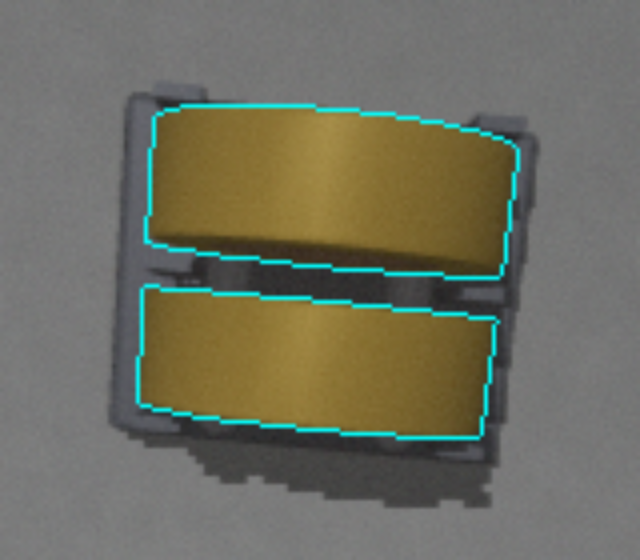

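The fit matches the outlines and gives 33.0 mm spacing as specified. The pair's middle is (653.3, 257.7) with yaw −0.091. Grasping the spindle now.

Run:
```python
from h import *
q=down(-.05)
env.goto([516.8,-337,200],q)
env.movel([516.8,-337,90],max_speed=120)
f0=sensors.sense()["ft_force"]
fingers.grip(0.0,100)
s=sensors.sense();print(s["clock"],s["width"],s["position"],(s["ft_force"]-f0).round(2))
env.movel([516.8,-337,100],max_speed=40)
env.movel([516.8,-337,200],max_speed=120)
s=sensors.sense();print(s["clock"],s["width"],s["position"])
im,K,E=cam("wrist"); save("w3",im); np.savez("w3.npz",K=K,E=E)
im,K,E=cam("scene"); save("s3",cv2.resize(im[60:240,140:380],None,fx=3,fy=3))
```

```text
7.0167 0.21532741812475212 [ 516.60847412 -336.97291252   90.13441895] [-1.65 -0.11  2.  ]
8.4 0.21861085866551877 [ 516.54151652 -336.77152934  199.19220959]
```

View pics/w3.png

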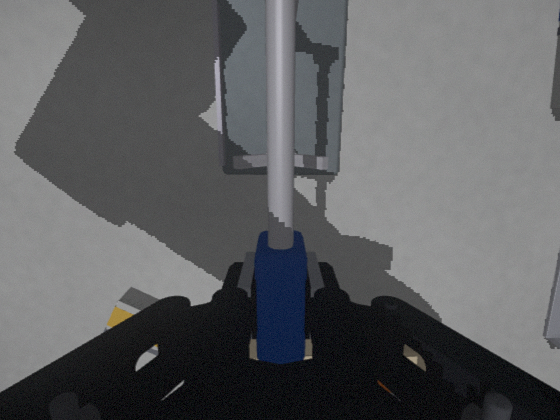

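View pics/s3.png

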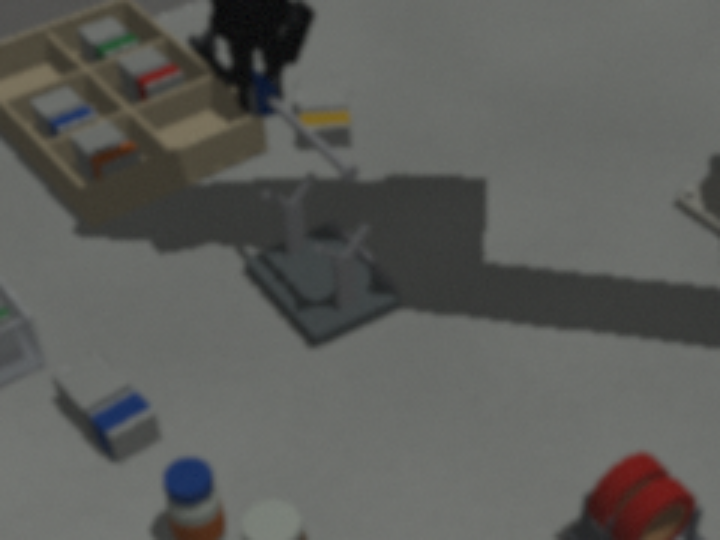

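The spindle is held, with the rod straight along image column 280 and the forks empty. I'll check that the rod is level using the scene camera's button pixel, then move to the insertion start.

Run:
```python
from h import *
im,K,E=cam("scene")
a=np.array([.05,.9987,0]); o=np.array([516.5,-336.8,196.2+5])
for z in(-10,0,10): print(z,w2px(K,E,o+a*172+[0,0,z]).round(1))
mid=np.array([653.3,257.7,0]);yaw=-.091;A=np.array([-np.sin(yaw),np.cos(yaw),0]);q=down(yaw)
st=mid-223.5*A
env.goto(st+[0,0,200],q)
env.movel(st+[0,0,60],max_speed=120)
s=sensors.sense();print(s["clock"],s["position"],st,s["width"])
im,K,E=cam("wrist"); save("w4",im); np.savez("w4.npz",K=K,E=E)
im,K,E=cam("scene"); save("s4",cv2.resize(im[150:330,180:420],None,fx=3,fy=3))
for n,p in dict(btn=st+A*172+[0,0,62],r1=mid-28.5*A+[0,0,61]).items(): print(n,w2px(K,E,p).round(1),((w2px(K,E,p)-[180,150])*3).round())
```

```text
-10 [256.3 121. ]
0 [256.1 118.2]
10 [255.9 115.2]
11.3167 [633.43096583  35.06278594  60.76138936] [632.9895589   35.12476332   0.        ] 0.21939576532359933
btn [304.8 255.8] [374. 318.]
r1 [310.1 262.7] [390. 338.]
```

View pics/w4.png

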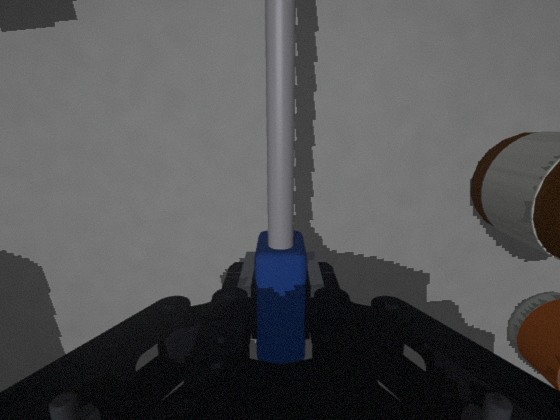

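View pics/s4.png

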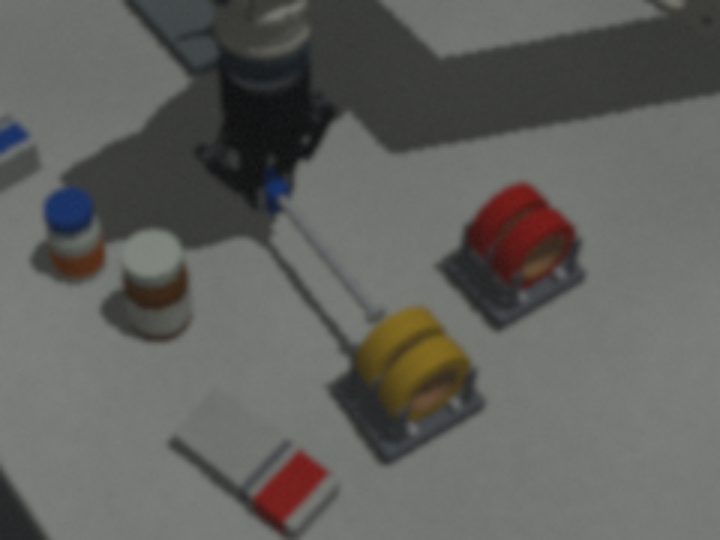

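The rod is level: the button was predicted at crop (374,318) and seen at about (375,315). It points at the yellow holes. Inserting with a force guard.

Run:
```python
from h import *
mid=np.array([653.3,257.7,0]);yaw=-.091;A=np.array([-np.sin(yaw),np.cos(yaw),0])
en=mid-97.5*A
f0=sensors.sense()["ft_force"]
hit=env.movel(en+[0,0,60],max_speed=50,threshold=8)
s=sensors.sense();print(hit,s["clock"],s["position"],en,(s["ft_force"]-f0).round(2))
im,K,E=cam("wrist"); save("w5",im); np.savez("w5.npz",K=K,E=E)
im,K,E=cam("scene"); save("s5",cv2.resize(im[200:320,240:400],None,fx=4,fy=4))
```

```text
False 14.0833 [644.46024728 160.45129757  60.02785238] [644.43974046 160.60342024   0.        ] [-0.47 -1.29 -0.33]
```

View pics/w5.png

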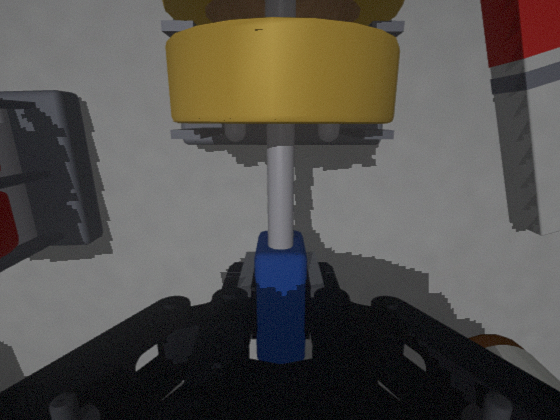

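View pics/s5.png

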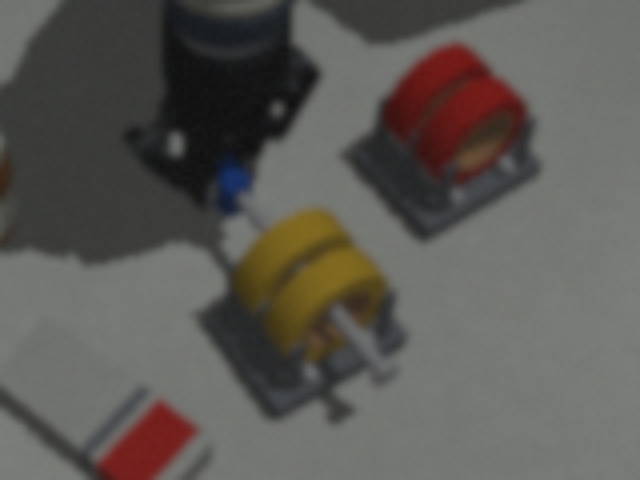

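The rod runs through both rolls, is centred (roll_1 spans cols 167–398, rod at 280), and the button has emerged on the far side. Lifting slowly.

Run:
```python
from h import *
mid=np.array([653.3,257.7,0]);yaw=-.091;A=np.array([-np.sin(yaw),np.cos(yaw),0])
en=mid-97.5*A
env.movel(en+[0,0,78],max_speed=25)
env.movel(en+[0,0,200],max_speed=60)
env.wait(.3)
s=sensors.sense();print(s["clock"],s["position"],s["ft_force"].round(2),s["width"])
im,K,E=cam("wrist"); save("w6",im); np.savez("w6.npz",K=K,E=E)
im,K,E=cam("scene"); save("s6",cv2.resize(im[140:320,240:400],None,fx=3,fy=3))
for z in(-10,0,10): print(z,((w2px(K,E,s["position"]+A*172+[0,0,2+z])-[240,140])*3).round())
```

```text
17.5333 [644.41226628 160.59169719 199.94411884] [-0.36  0.05 -1.64] 0.21879561175215453
-10 [305. 368.]
0 [306. 360.]
10 [308. 352.]
```

View pics/w6.png

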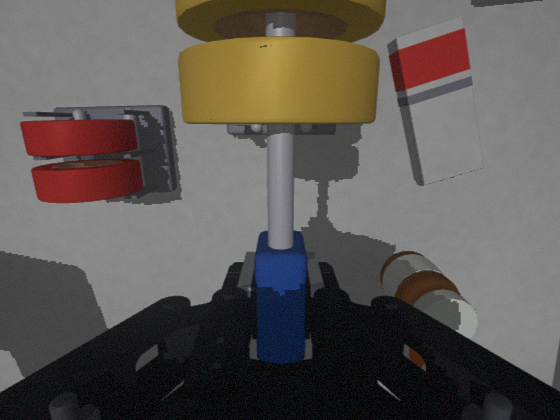

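View pics/s6.png

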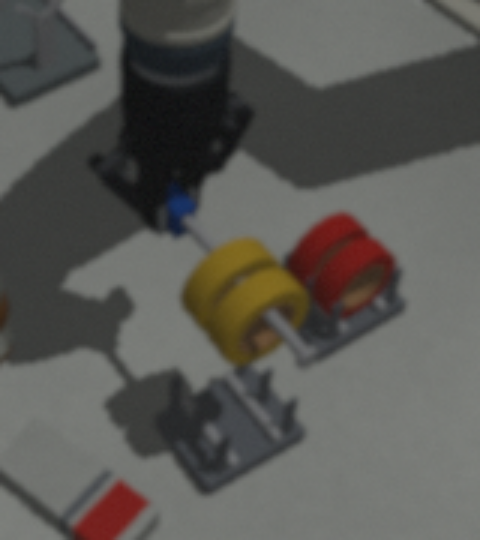

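Both rolls are hanging on the rod, the rack is empty, and the rod is level. Carrying in a gentle straight line to above the forks.

Run:
```python
from h import *
env.movel([516.6,-337,200],down(-.05),max_speed=100)
env.movel([516.6,-337,145],max_speed=60)
env.wait(.2)
s=sensors.sense();print(s["clock"],s["position"],s["ft_force"].round(2),s["width"])
im,K,E=cam("wrist"); save("w7",im); np.savez("w7.npz",K=K,E=E)
im,K,E=cam("scene"); save("s7",cv2.resize(im[80:200,180:340],None,fx=4,fy=4))
im,K,E=cam("top"); save("t7",cv2.resize(im[170:280,330:460],None,fx=5,fy=5))
```

```text
24.1917 [ 516.71171447 -337.10110824  145.36497718] [-0.15  1.04 -1.55] 0.21986802607949804
```

View pics/w7.png

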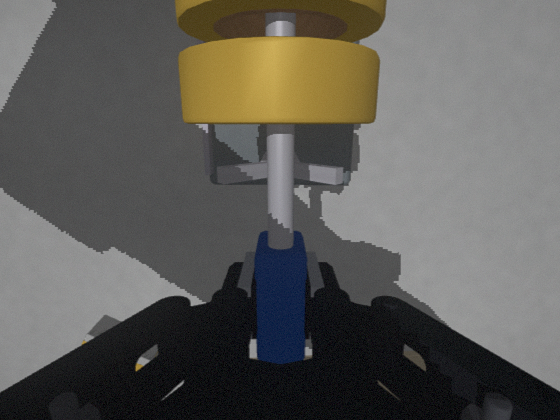

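View pics/s7.png

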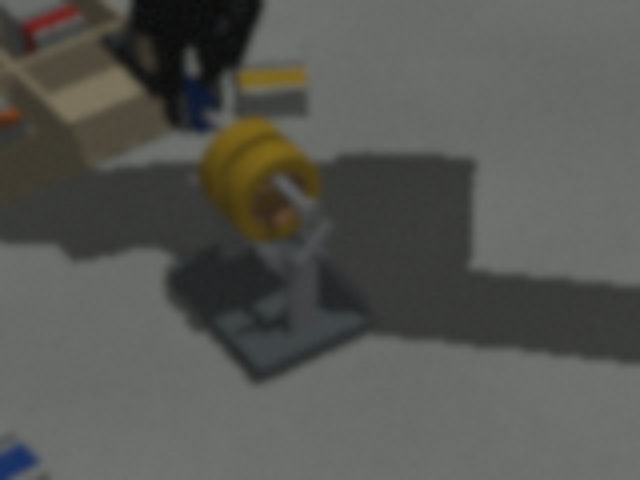

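View pics/t7.png

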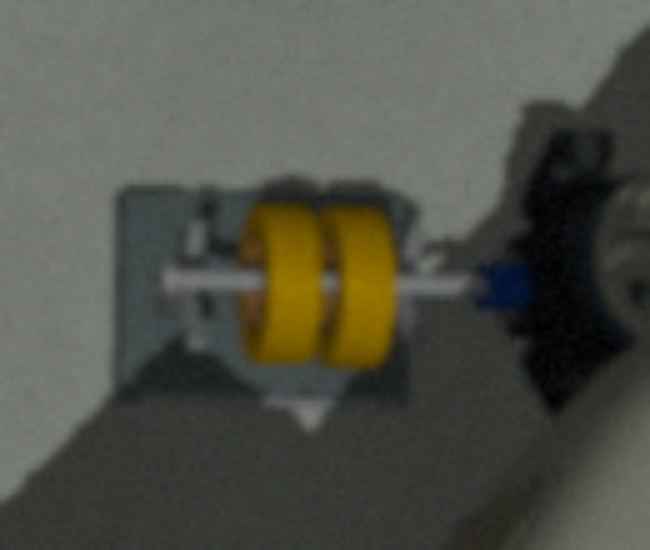

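The rolls have not slid (front edge still at row 123, as just after lifting), and the rod is over both V notches. Checking roll_1's face position numerically, then lowering with a force guard.

Run:
```python
from h import *
d=np.load("pics/../w7.npz"); p=px2w(d["K"],d["E"],280,123,168); print("roll1 face rel grip y",p[1]+337.1, "fork",px2w(d["K"],d["E"],280,180,100).round(1))
f0=sensors.sense()["ft_force"]
env.movel([516.6,-337,100],max_speed=50)
hit=env.movel([516.6,-337,89.5],max_speed=15,threshold=6)
s=sensors.sense();print(hit,s["clock"],s["position"],(s["ft_force"]-f0).round(2))
im,K,E=cam("wrist"); save("w8",im)
im,K,E=cam("scene"); save("s8",cv2.resize(im[80:200,180:340],None,fx=4,fy=4))
```

```text
roll1 face rel grip y 69.22687710057744 fork [ 518.1 -296.7  100. ]
True 26.05 [ 516.5074748  -336.91703233   89.95863263] [-0.41 -0.3   8.87]
```

View pics/w8.png

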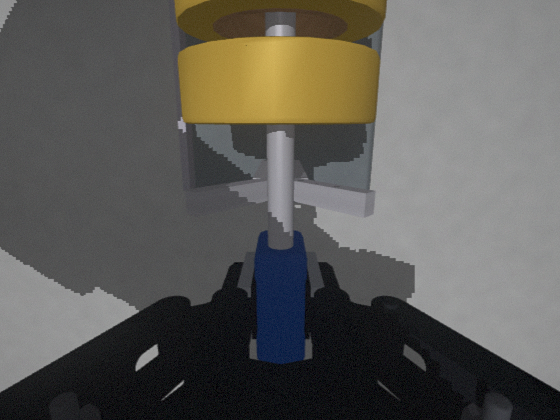

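View pics/s8.png

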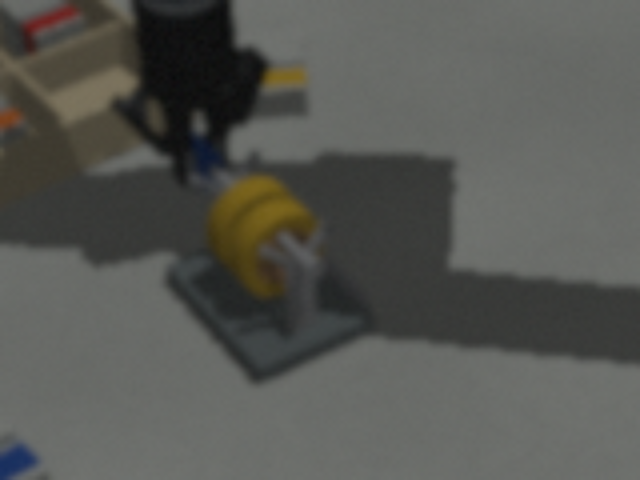

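The rod seated at TCP z 90.0, the height of the original grasp, with the contact force showing. Releasing and retreating.

Run:
```python
from h import *
fingers.grip(0.6)
env.movel([516.6,-337,115],max_speed=50)
env.movel([516.6,-337,230],max_speed=150)
env.movel([516.6,-290,230],max_speed=150)
env.wait(.5)
s=sensors.sense();print(s["clock"],s["position"],s["ft_force"].round(2),s["width"])
im,K,E=cam("wrist"); save("w9",im); np.savez("w9.npz",K=K,E=E)
im,K,E=cam("scene"); save("s9",cv2.resize(im[80:200,180:340],None,fx=4,fy=4))
```

```text
29.1167 [ 516.55357591 -290.25854424  229.90005154] [0.51 0.25 0.16] 0.6020909167651207
```

View pics/w9.png

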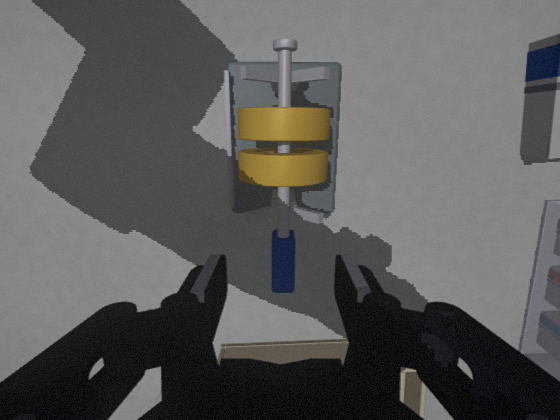

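View pics/s9.png

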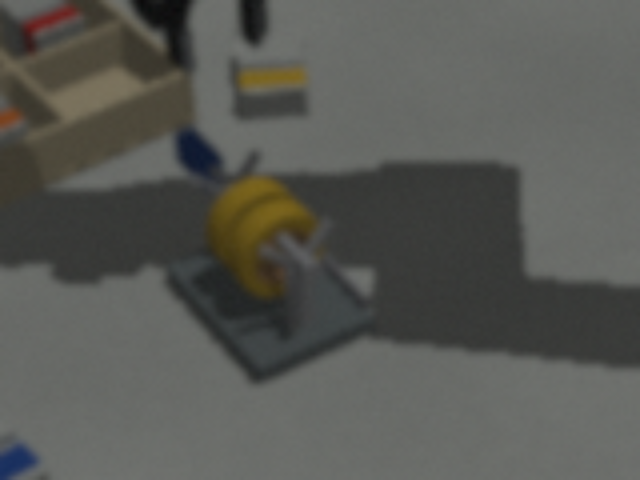

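The spindle is seated in both forks (grip at (283,262), button at (285,44)) and both rolls are between them. One numeric check that everything is at rest, then I'll hand in.

Run:
```python
from fit import *
im,K,E=cam("wrist")
D=np.array([521.8,-240.5])
p,f,o=fit(im,K,E,[521.8,-240,-.05,33],z=75,box=(225,95,345,195));print("rolls mid,yaw,pitch",p.round(3),f)
a=np.array([-np.sin(-.05),np.cos(-.05)])
print("mid along/across dispenser",(p[:2]-D)@a,(p[:2]-D)@np.array([a[1],-a[0]]))
print("grip end",px2w(K,E,283,292,102).round(1),"grip mid x",px2w(K,E,283,262,102).round(1))
old=cv2.cvtColor(cv2.imread("pics/w9.png"),cv2.COLOR_BGR2RGB)
print("motion diff",np.abs(cv2.blur(im,(5,5)).astype(int)-cv2.blur(old,(5,5)))[30:300,220:350].max())
order.close_job(); print(sensors.sense()["clock"])
```

```text
rolls mid,yaw,pitch [ 5.20422e+02 -2.39019e+02 -5.60000e-02  3.32190e+01] 0.09349447982214854
mid along/across dispenser 1.410680263053523 -1.4500698559555585
grip end [ 514.6 -361.6  102. ] grip mid x [ 516.  -333.5  102. ]
motion diff 12
the job is handed in; nothing more can be done
the job is handed in; nothing more can be done
```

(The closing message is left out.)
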